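Tip the bone-dry scraps into the slaking tub

TASK

Clear the dry clay scraps off the table for reclaiming: first bring the tipping pan down level on its rest, lay every scrap in the pan, then lift the pan by its black handle to the red 50-degree mark (never past 60), keep it there until all the scraps have slid into the green tub, and bring it back fully level. The scraps are bone dry and crumble to harmful dust, so grip them gently, with no more than 50 N, and let them slide off the pan instead of carrying them over the tub by hand; leave the rabbit, the loop tool and the bowl where they are.

Things in the scene. Friction and masses are not known exactly. Their poses are not given: they have to be found in the camera images.
- station: fixed slaking stand: grey frame 370 mm wide (x), base rails y -170 to +290, bearing posts 175 high, a tipping pan before a green tub. Origin on the table below the middle of the pan's pivot line, which runs along its x at z 165; +y from pan to tub. On the outside of its +x post a white disc scale: black mark = level, red mark = 50 deg, fine marks every 10; a red pointer turns with the pan.
- pan (a joint): pan tilt in rad: 0 = level on its rest (a stop), grows as the handle rises and the lip dips into the tub; red mark at 0.873, stop at 1.4. The pivot is stiff (about 0.5 N m: 3 N at the handle, up to 10 N with a full pan), so the pan stays at any angle it is left at. It starts partly tipped.
- pan_bar (a point): middle of the pan's handle, a black round bar 12 mm thick and 130 long, parallel to the pivot; 185 mm to the -y side of the pivot line and 30 above it when level (195 over the table). 35 mm clear between bar and pan; arms at 55 mm either side of the middle: grip the middle, from above; the bar can turn in the grip. Axes turn with the pan: x along the bar, y to the lip, z out of the floor.
- pan_floor (a point): middle of the upper face of the floor of the steel pan; inside 266 (x) by 230 mm (y: -115 at the tail wall, +115 at the lip); side and tail walls 44 high, no wall at the lip. When level the floor is 145 over the table; the pivot line lies 25 to the +y side of this point and 20 above it. Axes turn with the pan: x along the pivot, y to the lip. Scraps slide off beyond about 40 deg.
- tub_floor (a point): middle of the inner floor of the open green tub, 5 mm above the table, axes as the stand's; it is 135 mm to the +y side of the pivot line. Tub 340 (x) by 280 (y) mm outside, 120 high, walls 5. The level pan's lip juts 90 mm past the pivot line, over the tub's near edge.
- scrap_slab: bone-dry clay scrap, pale: slab offcut, a flat block 90 x 52 x 18 mm, about 130 g. May be absent. Origin at its middle, x along its length, y across (grip it so), z up as it first lies. It crumbles if squeezed with over 50 N of grip; 20 to 30 N holds it.
- scrap_pug: bone-dry clay scrap, pale: torn lump of pugged clay, a block 75 x 48 x 42 mm, about 220 g. May be absent. Origin at its middle, x along its length, y across (grip it so), z up as it first lies. It crumbles if squeezed with over 50 N of grip; 20 to 30 N holds it.
- scrap_shard: bone-dry clay scrap, pale: shard of a thick mug wall, arched along its length like a bridge, 94 x 48 x 29 mm overall, wall 12, its sides flat and upright, about 100 g. May be absent. Origin at its middle, x along its length, y across (grip it so), z up as it first lies. It crumbles if squeezed with over 50 N of grip; 20 to 30 N holds it.
- scrap_coil: bone-dry clay scrap, pale: end of a fat coil, flattened, 88 x 34 x 32 mm, about 140 g. May be absent. Origin at its middle, x along its length, y across (grip it so), z up as it first lies. It crumbles if squeezed with over 50 N of grip; 20 to 30 N holds it.
- scrap_foot: bone-dry clay scrap, pale: piece of a trimmed pot base, 80 x 50 mm and 20 mm thick, with a 56 x 50 mm step 12 mm high on top (32 mm overall), about 160 g. May be absent. Origin at its middle, x along its length, y across (grip it so), z up as it first lies. It crumbles if squeezed with over 50 N of grip; 20 to 30 N holds it.
- rabbit: finished clay rabbit, 111 mm tall, 50 mm wide, standing on the round board; origin under its foot. Not part of the job: leave it alone.
- bat: round wooden working board, 180 mm across, 18 mm thick, fixed; origin under its middle.
- loop_tool: loop tool with a yellow handle, 180 mm long, 18 mm thick, lying on the table, origin under the middle of its handle, x towards the loop. Leave it alone.
- water_bowl: small blue bowl, 90 mm across, 45 mm high, origin under its middle. Leave it alone.

How it is judged:
On the way, in this order (a step that is already met when the one before it is completed fails the run):
1. the pan is level on its rest (value of joint pan below 0.06 rad), for 0.2 s.
2. the pan is level and every scrap has been laid in it (one that fell off its lip into the tub counts too) (value of joint pan below 0.06 rad and ((x of scrap_slab in the frame of pan_floor between -0.135 and 0.135 m and y of scrap_slab in the frame of pan_floor between -0.118 and 0.118 m and z of scrap_slab in the frame of pan_floor between -0.005 and 0.09 m) or (x of scrap_slab in the frame of tub_floor between -0.168 and 0.168 m and y of scrap_slab in the frame of tub_floor between -0.138 and 0.138 m and z of scrap_slab in the frame of tub_floor between -0.01 and 0.115 m)) and ((x of scrap_pug in the frame of pan_floor between -0.135 and 0.135 m and y of scrap_pug in the frame of pan_floor between -0.118 and 0.118 m and z of scrap_pug in the frame of pan_floor between -0.005 and 0.09 m) or (x of scrap_pug in the frame of tub_floor between -0.168 and 0.168 m and y of scrap_pug in the frame of tub_floor between -0.138 and 0.138 m and z of scrap_pug in the frame of tub_floor between -0.01 and 0.115 m)) and ((x of scrap_shard in the frame of pan_floor between -0.135 and 0.135 m and y of scrap_shard in the frame of pan_floor between -0.118 and 0.118 m and z of scrap_shard in the frame of pan_floor between -0.005 and 0.09 m) or (x of scrap_shard in the frame of tub_floor between -0.168 and 0.168 m and y of scrap_shard in the frame of tub_floor between -0.138 and 0.138 m and z of scrap_shard in the frame of tub_floor between -0.01 and 0.115 m)) and ((x of scrap_coil in the frame of pan_floor between -0.135 and 0.135 m and y of scrap_coil in the frame of pan_floor between -0.118 and 0.118 m and z of scrap_coil in the frame of pan_floor between -0.005 and 0.09 m) or (x of scrap_coil in the frame of tub_floor between -0.168 and 0.168 m and y of scrap_coil in the frame of tub_floor between -0.138 and 0.138 m and z of scrap_coil in the frame of tub_floor between -0.01 and 0.115 m)) and ((x of scrap_foot in the frame of pan_floor between -0.135 and 0.135 m and y of scrap_foot in the frame of pan_floor between -0.118 and 0.118 m and z of scrap_foot in the frame of pan_floor between -0.005 and 0.09 m) or (x of scrap_foot in the frame of tub_floor between -0.168 and 0.168 m and y of scrap_foot in the frame of tub_floor between -0.138 and 0.138 m and z of scrap_foot in the frame of tub_floor between -0.01 and 0.115 m))), for 0.3 s.
3. the pan is held within 6 degrees of the 50-degree mark and every scrap has slid into the tub (value of joint pan between 0.768 and 0.977 rad and x of scrap_slab in the frame of tub_floor between -0.168 and 0.168 m and y of scrap_slab in the frame of tub_floor between -0.138 and 0.138 m and z of scrap_slab in the frame of tub_floor between -0.01 and 0.115 m and x of scrap_pug in the frame of tub_floor between -0.168 and 0.168 m and y of scrap_pug in the frame of tub_floor between -0.138 and 0.138 m and z of scrap_pug in the frame of tub_floor between -0.01 and 0.115 m and x of scrap_shard in the frame of tub_floor between -0.168 and 0.168 m and y of scrap_shard in the frame of tub_floor between -0.138 and 0.138 m and z of scrap_shard in the frame of tub_floor between -0.01 and 0.115 m and x of scrap_coil in the frame of tub_floor between -0.168 and 0.168 m and y of scrap_coil in the frame of tub_floor between -0.138 and 0.138 m and z of scrap_coil in the frame of tub_floor between -0.01 and 0.115 m and x of scrap_foot in the frame of tub_floor between -0.168 and 0.168 m and y of scrap_foot in the frame of tub_floor between -0.138 and 0.138 m and z of scrap_foot in the frame of tub_floor between -0.01 and 0.115 m), for 0.5 s.
At the end, for the whole second after the job is handed in: Every scrap lies at rest in the green tub, its middle below the rim; the pan is back level (within 0.06 rad); the rabbit still stands (value of joint pan below 0.06 rad and x of scrap_slab in the frame of tub_floor between -0.168 and 0.168 m and y of scrap_slab in the frame of tub_floor between -0.138 and 0.138 m and z of scrap_slab in the frame of tub_floor between -0.01 and 0.115 m and x of scrap_pug in the frame of tub_floor between -0.168 and 0.168 m and y of scrap_pug in the frame of tub_floor between -0.138 and 0.138 m and z of scrap_pug in the frame of tub_floor between -0.01 and 0.115 m and x of scrap_shard in the frame of tub_floor between -0.168 and 0.168 m and y of scrap_shard in the frame of tub_floor between -0.138 and 0.138 m and z of scrap_shard in the frame of tub_floor between -0.01 and 0.115 m and x of scrap_coil in the frame of tub_floor between -0.168 and 0.168 m and y of scrap_coil in the frame of tub_floor between -0.138 and 0.138 m and z of scrap_coil in the frame of tub_floor between -0.01 and 0.115 m and x of scrap_foot in the frame of tub_floor between -0.168 and 0.168 m and y of scrap_foot in the frame of tub_floor between -0.138 and 0.138 m and z of scrap_foot in the frame of tub_floor between -0.01 and 0.115 m and linear speed of each of scrap_slab, scrap_pug, scrap_shard, scrap_coil, scrap_foot below 0.05 m/s and angle between rabbit's own z axis and vertical below 0.2 rad); the robot touches nothing.
It fails at once if the pan is tipped past 60 degrees (1.08 rad with allowance) (value of joint pan above 1.08 rad).
It fails at once if a scrap is squeezed between the fingers with over 50 N of grip (110 N for both fingers together, with allowance) (contact force between the fingers and scrap_slab above 110 N or contact force between the fingers and scrap_pug above 110 N or contact force between the fingers and scrap_shard above 110 N or contact force between the fingers and scrap_coil above 110 N or contact force between the fingers and scrap_foot above 110 N).
It fails at once if a scrap is held by the fingers over or in the tub, beyond the pan's lip ((contact force between the fingers and scrap_slab above 0.5 N and x of scrap_slab in the frame of tub_floor between -0.18 and 0.18 m and y of scrap_slab in the frame of tub_floor between -0.03 and 0.15 m) or (contact force between the fingers and scrap_pug above 0.5 N and x of scrap_pug in the frame of tub_floor between -0.18 and 0.18 m and y of scrap_pug in the frame of tub_floor between -0.03 and 0.15 m) or (contact force between the fingers and scrap_shard above 0.5 N and x of scrap_shard in the frame of tub_floor between -0.18 and 0.18 m and y of scrap_shard in the frame of tub_floor between -0.03 and 0.15 m) or (contact force between the fingers and scrap_coil above 0.5 N and x of scrap_coil in the frame of tub_floor between -0.18 and 0.18 m and y of scrap_coil in the frame of tub_floor between -0.03 and 0.15 m) or (contact force between the fingers and scrap_foot above 0.5 N and x of scrap_foot in the frame of tub_floor between -0.18 and 0.18 m and y of scrap_foot in the frame of tub_floor between -0.03 and 0.15 m)).
It fails at once if the rabbit, the loop tool or the bowl is moved more than 30 mm (distance of any of rabbit, loop_tool, water_bowl from where it was at the start of the episode above 0.03 m).
Of scrap_slab, scrap_pug, scrap_shard, scrap_coil, scrap_foot only 3 to 5 are there at a start; the rules pass over those that are not, and their reading is None.
At some moment in a run one of scrap_slab, scrap_pug, scrap_shard, scrap_coil, scrap_foot may be knocked a few centimetres aside while the robot is not near it.
Once in a run the grip may slacken for a moment while it holds something.
It also fails if it takes over 210 s, if anything falls off the work surface, if the arm or the gripper's body presses on something with over 40 N, if the wrist force passes 120 N, or if a joint passes its speed limit or range.

ROBOT

A 7-joint arm with a two-finger parallel gripper is mounted at the origin on the work surface. World frame = base frame: x ahead of the robot, y to its left, z up, the work surface at z = 0. Lengths are in m, angles in rad, forces in N, time in s.
With the tool pointing down it reaches from about 0.35 to 0.9 m from the base axis. Payload 8.1 kg.
Tool frame: the origin (TCP) lies at the very end of the fingers, on their centre line; the grasp point (between the pads) lies 19 mm behind it; z points along the fingers, y is the line along which they close (so a half turn about z gives the same grasp; the last joint's range is limited). The gripper opens to 92 mm and grips with 3 to 60 N. Pads are 19 mm wide; open, the fingers measure 130 mm over their backs; the gripper's body (75 mm by 190 mm) begins 47 mm behind the grasp point.
Start: joints at [-1.22, 0.434, 0.025, 1.573, -0.012, 1.134, -0.075], TCP at [0.274, 0.562, 0.227] pointing down, gripper open.
Joint ranges: [-2.62, 2.62], [-0.44, 2.09], [-1.27, 1.32], [0.08, 2.57], [-1.32, 4.46], [0.12, 2], [-2.74, 2.74]. Speed limits (rad/s): [2.22, 2.22, 3.01, 3.01, 3.14, 3.14, 3.14].

INTERFACE

Orientations are given as a rotation vector (axis times angle).
In Python, from cell import arm gives the robot as it stands.
- The arm moves only by the tool jog_arm, never from a script. Its argument "rows" is a list of rows, each a list of 3 entries, a list of its own where there are three numbers: the shift along the world's x, y, z in cm, then the turn, a rotation vector about the world's x, y, z in degrees, then the opening, from 0 (shut) to 1 (fully open). A call has 1 to 8 rows; each row is the pose to reach, as a shift and turn from the pose commanded when the call began; what a row does not reach only later rows make up. A row lasts 1/8 s, in which the tool goes at most 62.5 mm and 10.7 degrees, less where a joint would pass 70% of its speed; a pose out of reach is approached as far as the arm can. A call with a gripper value outside its range is refused whole. The fingers move at their own pace and stop on an object; "newtons" is the grip in N (left out, the last holds). Time passes only in rows, so rows that repeat a pose let the fingers close. It gives the time, the measured TCP pose, the force, the opening and the grip force at its end, in the units of the state.
- arm.observe(): the state, without advancing time (a new reading comes with each control period).
- arm.get_image(name): name is "scene" or "top" or "wrist"; returns a dict with "img" (400x640x3 uint8, red, green, blue), "depth" (400x640 float32, m along the optical axis (not along the pixel's ray), 0 where there is no reading), "fx", "fy", "cx", "cy" (pixels), "rvec" (rotation vector, rad) and "tvec" (3), from world to camera coordinates, as OpenCV has them; the wrist camera has in their place "mount" (4x4, takes a point from camera to tool coordinates, whose origin is the TCP and whose axes are the flange's). Camera axes: x right, y down, z forward; pixel columns grow to the right and rows downward; lengths in m; the calibration is good to about 2 mm. A picture is of the moment at which its call begins: read the wrist's pose just before it.
- arm.sign_off(): hands the job in; it is judged then, once.
The state is a dict: "clock": time; "joints": joint angles; "dq": joint speeds; "joint_efforts": joint torques, N m; "position": TCP position; "ee_rot": TCP orientation; "force": force on the tool from outside, world axes, zero at the start; "ft_torque": the same for the moment, N m; "width": opening from 0.0 (shut) to 1.0 (fully open); "gripper_force": force on a finger pad.
Only numpy, scipy, OpenCV 4.12 (cv2) and the standard library are available. Lean on these libraries where they do the work, as an engineer would, in place of code of your own. Each camera call takes 0.05 s, during which the arm holds its last target. There are 200 camera calls.

## Working session

There is one attempt and no reset: what is moved stays moved. The work goes in short steps, Python scripts to look and compute and a tool call to move; the robot and the scene stay as the last step left them, time stands still between calls to the robot, and variables do not carry over. Pictures are saved under pics/ and viewed, at most 14 in all, crops included, and the job is handed in when it is done.

Besides the shell and the picture viewer there is one more tool, called after "Request:" as name([rows], argument=value, ...), one row to a line, values as JSON. jog_arm: Moves the arm, as the interface text tells. Its arguments: {"type":"object","properties":{"rows":{"type":"array","items":{"type":"array"}},"newtons":{"type":"number"}},"required":["rows"]}

```bash
mkdir -p pics; cat > h.py <<'E'
import numpy as np, cv2
from cell import arm
def cam(n):
    s=arm.observe(); d=arm.get_image(n)
    if 'mount' in d:
        T=np.eye(4);T[:3,:3]=cv2.Rodrigues(np.array(s['ee_rot'],float))[0];T[:3,3]=s['position'];M=T@np.array(d['mount'])
    else:
        R=cv2.Rodrigues(np.array(d['rvec'],float))[0];M=np.eye(4);M[:3,:3]=R.T;M[:3,3]=-R.T@np.array(d['tvec'],float).ravel()
    d['M']=M;return d
def cloud(d):
    v,u=np.mgrid[:400,:640];z=d['depth']
    p=np.stack([(u-d['cx'])/d['fx']*z,(v-d['cy'])/d['fy']*z,z],-1)
    P=p@d['M'][:3,:3].T+d['M'][:3,3];P[z<=0]=np.nan;return P
def save(d,f): cv2.imwrite('pics/'+f,d['img'][:,:,::-1])
E
python3 - <<'E'
from h import *
print(arm.observe())
for n in('scene','top'):
    d=cam(n);save(d,n+'0.png');np.savez(n+'0.npz',P=cloud(d),img=d['img']);print(n,d['M'])
E
```

```text
{'clock': 0.0, 'joints': array([-1.2195834 ,  0.43522003,  0.02498108,  1.57409968, -0.01158691,
        1.13401913, -0.07512218]), 'dq': array([ 4.26956082e-04,  1.77620702e-04, -9.57729425e-04,  1.52531117e-03,
        1.45246001e-03,  5.58345522e-04, -8.66814667e-06]), 'joint_efforts': array([-7.27320344e-05, -6.67861462e+01,  9.84961577e-01, -3.14460683e+01,
       -6.06267666e-02,  4.28814988e-02,  1.27233634e-04]), 'position': array([0.27382927, 0.56124073, 0.22594592]), 'ee_rot': array([-7.06844222e-01, -3.06083280e+00,  2.49512212e-03]), 'force': array([-0.836537  , -0.16454476, -0.73118452]), 'ft_torque': array([ 0.01679   , -0.02085547,  0.02305076]), 'gripper_force': 0.0, 'width': 1.000857238537525}
scene [[-0.85587821  0.40837904 -0.31733114  0.9907948 ]
 [ 0.51695713  0.65763224 -0.54797368  0.66401631]
 [-0.01509378 -0.63304533 -0.77396756  1.0760907 ]
 [ 0.          0.          0.          1.        ]]
top [[ 0.00703571 -0.99685138  0.07897994  0.52813789]
 [-0.99982664 -0.00565106  0.0177416  -0.02011486]
 [-0.01723942 -0.07909108 -0.99671832  1.35579076]
 [ 0.          0.          0.          1.        ]]
```

View pics/scene0.png

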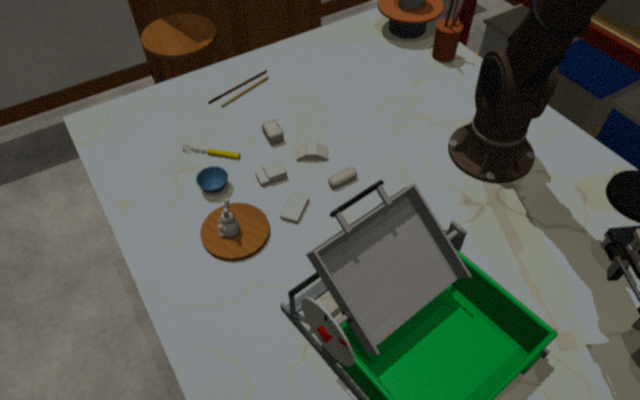

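View pics/top0.png

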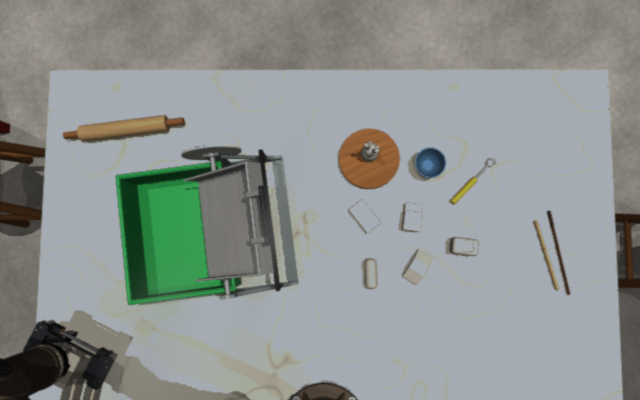

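The top view shows the tub at (180,235), the tipped pan at (230,225) and its bar at (265,220). The scraps are the slab (365,216), foot (413,217), coil (371,273), shard (418,266) and pug (465,246). The rabbit, bowl and tool lie further out at (370,155), (430,162) and (470,185).

```bash
cat > seg.py <<'E'
from h import *
def scraps(P,img,ref=None,zmin=.007):
    hsv=cv2.cvtColor(img,cv2.COLOR_RGB2HSV)
    m=((P[...,2]>zmin)&(P[...,2]<.07)).astype(np.uint8)
    n,l,st,c=cv2.connectedComponentsWithStats(m,connectivity=4)
    for i in range(1,n):
        if st[i,4]<60 or st[i,4]>4000: continue
        q=P[l==i];zt=np.percentile(q[:,2],92);t=q[q[:,2]>.008]
        r=cv2.minAreaRect((t[:,:2]*1000).astype(np.float32))
        b=cv2.boxPoints(r);e=max((b[1]-b[0],b[2]-b[1]),key=np.linalg.norm)
        print(np.round(c[i]),st[i,4],'ctr mm',np.round(r[0],1),'size',np.round(sorted(r[1]),0),'long axis deg',round(np.degrees(np.arctan2(e[1],e[0]))%180,1),'ztop',round(zt*1000),'S',np.median(hsv[l==i][:,1]))
E
python3 - <<'E'
from seg import *
f=np.load('top0.npz');P,img=f['P'],f['img']
print('table z',np.nanmedian(P[330:380,450:600,2]))
scraps(P,img)
hsv=cv2.cvtColor(img,cv2.COLOR_RGB2HSV)
g=(hsv[...,1]>150)&(abs(hsv[...,0].astype(int)-62)<15)&(P[...,2]>.1)&(P[...,2]<.14)
q=P[g];r=cv2.minAreaRect((q[:,:2]*1000).astype(np.float32));print('rim',r,np.median(q[:,2]),g.sum())
for n in('top','scene'):
    f=np.load(n+'0.npz');P,img=f['P'],f['img']
    b=(img.max(2)<50)&(P[...,2]>.2)&(P[...,2]<.5)&(P[...,0]>.2)&(P[...,1]>-.1)&(P[...,1]<.5)
    k,l,st,c=cv2.connectedComponentsWithStats(b.astype(np.uint8))
    for i in range(1,k):
        if st[i,4]>20:
            q=P[l==i];print(n,c[i],st[i,4],'med',np.median(q,0),'min',q.min(0),'max',q.max(0))
E
```

```text
table z -0.00023627012127114266
[123. 128.] 1701 ctr mm [859.7 600.2] size [ 49. 362.] long axis deg 97.7 ztop 49 S 119.0
[368. 159.] 2729 ctr mm [ 773.8 -128. ] size [177. 179.] long axis deg 0.6 ztop 23 S 160.0
[430. 162.] 625 ctr mm [ 757.3 -302.9] size [87. 88.] long axis deg 72.8 ztop 45 S 123.0
[239. 161.] 125 ctr mm [759.3 247.6] size [ 10. 118.] long axis deg 98.7 ztop 63 S 18.0
[274. 159.] 109 ctr mm [769.9 149.2] size [29. 55.] long axis deg 74.0 ztop 42 S 16.0
[148. 232.] 1487 ctr mm [548.6 424.2] size [240. 332.] long axis deg 7.7 ztop 65 S 188.0
[463. 189.] 217 ctr mm [ 685.3 -411.4] size [ 17. 113.] long axis deg 135.3 ztop 20 S 172.0
[364. 216.] 548 ctr mm [ 602.8 -114.9] size [54. 90.] long axis deg 38.7 ztop 21 S 19.0
[283. 210.] 115 ctr mm [618.8 122.1] size [29. 59.] long axis deg 5.4 ztop 12 S 16.0
[411. 217.] 498 ctr mm [ 601.2 -253.7] size [51. 80.] long axis deg 172.6 ztop 35 S 19.0
[538. 232.] 66 ctr mm [ 561.1 -623.6] size [10. 64.] long axis deg 17.7 ztop 12 S 101.0
[287. 245.] 152 ctr mm [520.4 108.2] size [30. 88.] long axis deg 7.1 ztop 13 S 18.0
[463. 24
[... 1438 characters left out ...]
8 ] min [0.52245224 0.12909372 0.29368574] max [0.65640823 0.15295248 0.30438065]
scene [389.4600939  215.99843505] 639 med [0.45281558 0.16425344 0.22122131] min [0.43957734 0.13384569 0.20055627] max [0.69764681 0.22885187 0.25597125]
scene [617.69346734 239.36515913] 597 med [0.26750586 0.48577488 0.33269188] min [0.2140744  0.46438499 0.29455856] max [0.28505538 0.49998182 0.33821598]
scene [321.30543933 271.25104603] 239 med [0.7162059  0.20752437 0.22251083] min [0.70823888 0.16763928 0.20001177] max [0.72107313 0.26267179 0.25662213]
scene [325.16666667 317.5       ] 24 med [0.76255482 0.29930409 0.22774206] min [0.75984046 0.29304992 0.20581805] max [0.76381077 0.30239075 0.24150922]
```

Request:
jog_arm([
  [[4,-5,4],[0,0,8],1],
  [[8,-11,8],[0,0,16],1],
  [[12,-16,12],[0,0,24],1],
  [[16,-21,15],[0,0,34],0.8],
  [[20,-26,17],[0,0,34],0.6],
  [[24,-31.5,17.4],[0,0,34],0.4],
  [[28,-37,17.4],[0,0,34],0.32],
  [[31.4,-42,17.4],[0,0,34],0.32],
], newtons=25)

```text
clock: 1.1
position: [0.5515, 0.1926, 0.3976]
ee_rot: [-0.22, 3.134, 0.0]
force: [0.9, 1.1, 0.5]
width: 0.505
gripper_force: 0.0
```

Request:
jog_arm([
  [[0,0,0],[0,0,0],0.32],
  [[0,0,0],[0,0,0],0.32],
])

```text
clock: 1.35
position: [0.5503, 0.1946, 0.3969]
ee_rot: [0.218, -3.133, -0.0]
force: [-1.1, 0.2, 0.4]
width: 0.335
gripper_force: 0.0
```

```bash
python3 - <<'E'
from h import *
s=arm.observe();print(s['position'],s['ee_rot'],s['width'],s['joints'])
d=cam('wrist');save(d,'w1.png');P=cloud(d)
b=(d['img'].max(2)<60)&(P[...,2]>.27)&(P[...,2]<.33)
k,l,st,c=cv2.connectedComponentsWithStats(b.astype(np.uint8))
for i in range(1,k):
    if st[i,4]>100:
        q=P[l==i];print(c[i],st[i,4],'med',np.median(q,0),'min',q.min(0),'max',q.max(0),cv2.minAreaRect((q[:,:2]*1000).astype(np.float32)))
E
```

```text
[0.55030264 0.19458092 0.39691083] [ 2.18481642e-01 -3.13288824e+00 -4.80507397e-04] 0.33485316005404586 [-0.52076988  0.27985678  0.12410355  1.38964372 -0.03500464  1.47512987
  1.31197643]
```

View pics/w1.png

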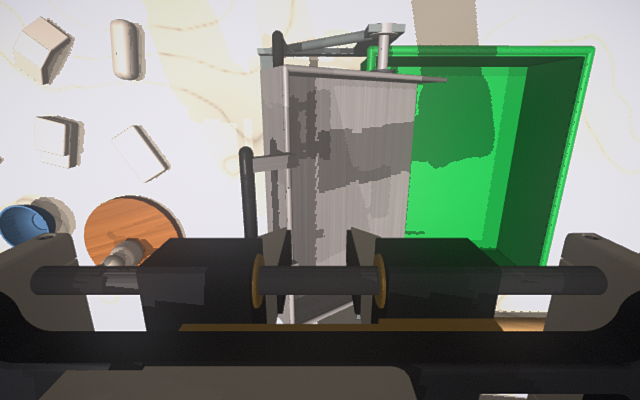

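The wrist view shows the bar at column 248 (rows 148–235), still left of the fingers. I measure it before moving.

```bash
python3 - <<'E'
from h import *
d=cam('wrist');P=cloud(d)
for r in(156,170,190,210,225):
    w=P[r,235:262];i=np.nanargmax(w[:,2]);m=w[:,2]>.26;print(r,w[m].mean(0) if m.any() else w[i],m.sum(),d['img'][r,248])
E
```

```text
156 [0.52533586 0.13383367 0.29381552] 22 [72 69 67]
170 [0.53656237 0.13599214 0.29666734] 23 [70 68 68]
190 [0.55381312 0.13520959 0.29857986] 15 [68 68 68]
210 [0.57165964 0.13790058 0.29845663] 14 [73 71 72]
225 [0.58529395 0.13956009 0.29903328] 13 [73 70 72]
```

Request:
jog_arm([
  [[2,-3,0],[0,0,0],0.32],
  [[3.8,-5.4,0],[0,0,0],0.32],
  [[3.8,-5.4,0],[0,0,0],0.32],
  [[3.8,-5.4,0],[0,0,0],0.32],
])

```text
clock: 1.95
position: [0.5879, 0.1421, 0.3973]
ee_rot: [0.223, -3.133, -0.001]
force: [0.6, 0.2, 0.4]
width: 0.318
gripper_force: 0.0
```

Request:
jog_arm([
  [[0,-0.2,-4],[0,0,0],0.32],
  [[0,-0.2,-8],[0,0,0],0.32],
  [[0,-0.2,-11.8],[0,0,0],0.32],
  [[0,-0.2,-11.8],[0,0,0],0.32],
  [[0,-0.2,-11.8],[0,0,0],0],
  [[0,-0.2,-11.8],[0,0,0],0],
  [[0,-0.2,-11.8],[0,0,0],0],
], newtons=25)

```text
clock: 2.82
position: [0.5896, 0.1381, 0.281]
ee_rot: [-0.218, 3.131, 0.0]
force: [0.8, -0.9, 3.8]
width: 0.119
gripper_force: 25.0
```

Request:
jog_arm([
  [[0.1,-0.8,-0.9],[0,0,0],0],
  [[0.2,-1.6,-1.8],[0,0,0],0],
  [[0.3,-2.3,-2.9],[0,0,0],0],
  [[0.4,-3,-4],[0,0,0],0],
  [[0.5,-3.6,-5.2],[0,0,0],0],
  [[0.6,-4.1,-6.4],[0,0,0],0],
  [[0.6,-4.5,-7.5],[0,0,0],0],
  [[0.7,-4.8,-8.6],[0,0,0],0],
])

```text
clock: 3.82
position: [0.5955, 0.0909, 0.1925]
ee_rot: [0.22, -3.133, -0.002]
force: [1.9, 4.0, 1.5]
width: 0.118
gripper_force: 25.0
```

Request:
jog_arm([
  [[0,-0.2,-0.8],[0,0,0],0],
  [[0,-0.3,-1.6],[0,0,0],0],
  [[0,-0.3,-2],[0,0,0],0],
  [[0,-0.3,-2],[0,0,0],0],
])

```text
clock: 4.32
position: [0.5973, 0.089, 0.1768]
ee_rot: [-0.221, 3.128, 0.004]
force: [-3.5, 4.4, 30.0]
width: 0.123
gripper_force: 25.0
```

Request:
jog_arm([
  [[0,0,0.3],[0,0,0],0.3],
  [[0,0,0.3],[0,0,0],0.3],
  [[0,0,0.3],[0,0,0],0.32],
  [[0,0,4],[0,0,0],0.32],
  [[0,0,9],[0,0,0],0.5],
  [[-1,3,15],[0,0,0],1],
  [[-2,6,20],[0,0,0],1],
  [[-2,6,20],[0,0,0],1],
])

```text
clock: 5.32
position: [0.5761, 0.1506, 0.3771]
ee_rot: [-0.225, 3.128, 0.005]
force: [0.7, -0.2, -0.9]
width: 0.71
gripper_force: 0.0
```

```bash
cat > look.py <<'E'
from seg import *
import sys
s=arm.observe();print(s['clock'],s['position'],s['ee_rot'],s['joints'][6])
d=cam('top');P=cloud(d);save(d,sys.argv[1])
mask=np.ones((400,640),bool);mask[:,:320]=False
Q=P.copy();Q[~mask]=np.nan;scraps(Q,d['img'])
hsv=cv2.cvtColor(d['img'],cv2.COLOR_RGB2HSV)
g=(hsv[...,1]>150)&(abs(hsv[...,0].astype(int)-62)<15)&(P[...,2]>.11)&(P[...,2]<.13)
print('rim',cv2.minAreaRect((P[g][:,:2]*1000).astype(np.float32)))
E
python3 look.py top1.png
```

```text
5.325 [0.57608938 0.1506304  0.37705174] [-0.22540829  3.12797512  0.00466847] 1.4110186236598041
[368. 158.] 2738 ctr mm [ 774.  -128.7] size [178. 178.] long axis deg 153.7 ztop 23 S 158.0
[430. 162.] 618 ctr mm [ 757.6 -302.9] size [86. 88.] long axis deg 42.7 ztop 45 S 122.0
[466. 187.] 242 ctr mm [ 700.1 -426.1] size [ 18. 154.] long axis deg 134.6 ztop 20 S 170.0
[364. 216.] 547 ctr mm [ 603.1 -115.4] size [52. 89.] long axis deg 38.9 ztop 21 S 18.0
[411. 217.] 500 ctr mm [ 601.1 -254.2] size [51. 80.] long axis deg 172.5 ztop 34 S 18.0
[547. 257.] 196 ctr mm [ 487.  -644.1] size [ 11. 191.] long axis deg 15.8 ztop 14 S 101.0
[463. 246.] 471 ctr mm [ 517.4 -400.1] size [48. 75.] long axis deg 82.8 ztop 46 S 16.0
[417. 267.] 550 ctr mm [ 457.3 -269. ] size [49. 93.] long axis deg 149.5 ztop 31 S 20.0
[370. 273.] 350 ctr mm [ 437.5 -132.8] size [34. 86.] long axis deg 3.9 ztop 34 S 25.0
[334. 392.] 456 ctr mm [101.9 -42.3] size [ 42. 105.] long axis deg 85.7 ztop 21 S 71.0
rim ((551.1318359375, 405.41180419921875), (352.6566162109375, 287.3401794433594), 7.805915832519531)
```

View pics/top1.png

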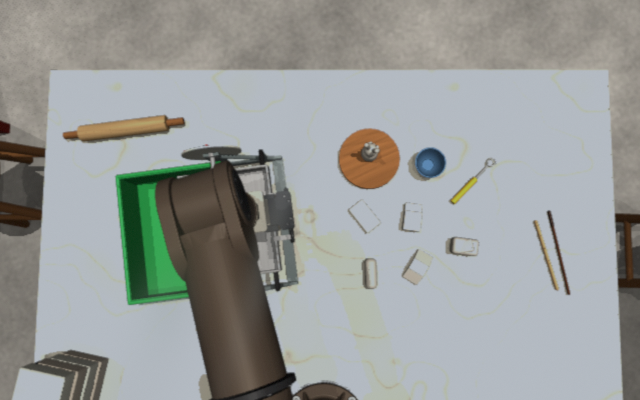

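Request:
jog_arm([
  [[0.4,-5,0],[0,0,8],1],
  [[0.8,-10,-2],[0,0,16],1],
  [[1.4,-15,-4],[0,0,24],1],
  [[2,-20,-8],[0,0,30.7],1],
  [[2.5,-24,-13],[0,0,30.7],1],
  [[2.7,-26.6,-18],[0,0,30.7],1],
  [[2.7,-26.6,-23],[0,0,30.7],1],
  [[2.7,-26.6,-26],[0,0,30.7],1],
], newtons=25)

```text
clock: 6.38
position: [0.5992, -0.1203, 0.1087]
ee_rot: [1.035, -2.959, -0.003]
force: [-0.4, 0.1, -0.3]
width: 1.001
gripper_force: 0.0
```

Request:
jog_arm([
  [[0,0,0],[0,0,0],1],
  [[0,0,0],[0,0,0],1],
])

```text
clock: 6.62
position: [0.6026, -0.1194, 0.1138]
ee_rot: [1.04, -2.964, 0.001]
force: [0.2, -0.3, 0.5]
width: 1.0
gripper_force: 0.0
```

```bash
python3 - <<'E'
from h import *
s=arm.observe();r=s['ee_rot'];print(s['position'],'closing',np.degrees(2*np.arctan2(r[1],r[0])-np.pi/2),s['joints'][6])
d=cam('wrist');save(d,'w2.png');P=cloud(d)
m=((P[...,2]>.008)&(P[...,2]<.05)).astype(np.uint8);n,l,st,c=cv2.connectedComponentsWithStats(m)
for i in range(1,n):
    if st[i,4]>1500:
        q=P[l==i];r=cv2.minAreaRect((q[:,:2]*1000).astype(np.float32));print(c[i],st[i,4],r,np.percentile(q[:,2],90))
E
```

```text
[ 0.60263705 -0.1194071   0.11383009] closing -231.34621924258394 2.43012513598382
[434.53644468  32.21866807] 3814 ((447.9322204589844, -132.2460174560547), (66.21580505371094, 34.13256072998047), 1.672525405883789) 0.031855082024995
[185.53001408  85.25790349] 7813 ((600.4178466796875, -252.8667449951172), (50.17913055419922, 80.12748718261719), 82.41126251220703) 0.031975767379298435
[322.37885906 193.82651007] 5960 ((601.7405395507812, -115.34280395507812), (88.72715759277344, 52.038047790527344), 38.75664138793945) 0.01811754854109593
[ 32.33426845 201.92058697] 4634 ((748.90087890625, -302.89776611328125), (73.28131103515625, 79.43748474121094), 48.942962646484375) 0.04302496903502464
[250.18317324 313.45114276] 3019 ((735.540283203125, -98.46067810058594), (41.3105583190918, 84.98556518554688), 39.165733337402344) 0.018076811519994376
```

View pics/w2.png

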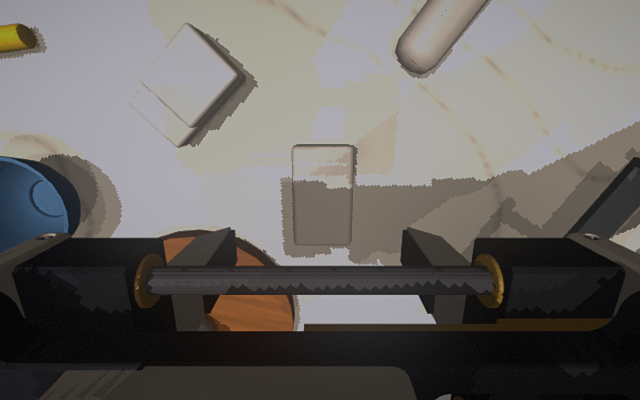

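The slab is centred between the fingers at (322,194), and its size and position match the top view. I descend on it.

Request:
jog_arm([
  [[0,0,-4],[0,0,0],1],
  [[0,0,-8],[0,0,0],1],
  [[0,0,-10.5],[0,0,0],1],
  [[0,0,-10.5],[0,0,0],1],
])

```text
clock: 7.18
position: [0.6022, -0.1187, 0.0081]
ee_rot: [1.041, -2.963, -0.001]
force: [-0.2, -0.1, 0.0]
width: 0.996
gripper_force: 0.0
```

Request:
jog_arm([
  [[0,0.3,-0.4],[0,0,0],1],
  [[0,0.3,-0.4],[0,0,0],0.4],
  [[0,0.3,-0.4],[0,0,0],0.4],
  [[0,0.3,-0.4],[0,0,0],0.4],
  [[0,0.3,-0.4],[0,0,0],0.4],
], newtons=25)

```text
clock: 7.8
position: [0.6027, -0.1158, 0.0046]
ee_rot: [-1.041, 2.964, -0.0]
force: [0.3, -0.4, -0.5]
width: 0.616
gripper_force: 0.0
```

Request:
jog_arm([
  [[0,0,0],[0,0,0],0.4],
  [[0,0,0],[0,0,0],0.4],
  [[0,0,3],[0,0,0],0.4],
  [[0,0,8],[0,0,0],0.4],
  [[0,0,14],[0,0,0],0.4],
  [[0,0,20],[0,0,-8],0.4],
  [[0,0,26],[0,0,-16],0.4],
  [[0,3,28],[0,0,-26],0.4],
])

```text
clock: 8.8
position: [0.6037, -0.0888, 0.2887]
ee_rot: [-0.331, 3.118, -0.004]
force: [0.2, 0.5, -2.1]
width: 0.567
gripper_force: 25.0
```

Request:
jog_arm([
  [[-1,5,0],[0,0,-10],0.4],
  [[-2.5,10,0],[0,0,-20],0.4],
  [[-4,15,0],[0,0,-30],0.4],
  [[-5.5,20,0],[0,0,-40],0.4],
  [[-7,25,0],[0,0,-50],0.4],
  [[-8.5,30,0],[0,0,-60],0.4],
  [[-10,35,0],[0,0,-70],0.4],
  [[-11.1,37.8,0],[0,0,-80],0.4],
])

```text
clock: 9.8
position: [0.49, 0.2954, 0.2839]
ee_rot: [-1.743, -2.612, 0.0]
force: [0.2, 0.3, -1.7]
width: 0.564
gripper_force: 25.0
```

Request:
jog_arm([
  [[0,0,-2],[0,0,-8],0.4],
  [[0,0,-5],[0,0,-14],0.4],
  [[0,0,-9],[0,0,-14],0.4],
  [[0,0,-11],[0,0,-14],0.4],
  [[0,0,-11],[0,0,-14],0.4],
])

```text
clock: 10.42
position: [0.4905, 0.2916, 0.1728]
ee_rot: [-2.046, -2.383, 0.006]
force: [0.4, 1.0, -0.6]
width: 0.56
gripper_force: 25.0
```

Request:
jog_arm([
  [[0.2,-0.2,-1.2],[0,0,-1],0.4],
  [[0.2,-0.2,-2.2],[0,0,-1],0.4],
  [[0.2,-0.2,-2.2],[0,0,-1],0.4],
  [[0.2,-0.2,-2.2],[0,0,-1],0.7],
  [[0.2,-0.2,-2.2],[0,0,-1],0.72],
  [[0.2,-0.2,2],[0,0,-1],0.72],
  [[0.2,-0.2,7],[0,0,-1],0.72],
  [[0.2,-0.2,11],[0,0,-1],1],
])

```text
clock: 11.42
position: [0.494, 0.2904, 0.2869]
ee_rot: [2.067, 2.365, 0.003]
force: [1.0, 0.9, -0.1]
width: 0.783
gripper_force: 0.0
```

Request:
jog_arm([
  [[1.3,-6,0],[0,0,9.5],1],
  [[2.6,-12,0],[0,0,19],1],
  [[4,-18,0],[0,0,28.5],1],
  [[5.3,-24,0],[0,0,38],1],
  [[6.6,-30,-1],[0,0,47.5],1],
  [[8,-36,-4],[0,0,57],1],
  [[9.3,-42,-8],[0,0,66],1],
  [[10.6,-48,-12],[0,0,74.7],1],
])

```text
clock: 12.42
position: [0.5942, -0.163, 0.1828]
ee_rot: [0.2, 3.133, 0.0]
force: [1.0, -0.1, 0.5]
width: 1.001
gripper_force: 0.0
```

Request:
jog_arm([
  [[0.2,-6.2,-4],[0,0,0],1],
  [[0.2,-6.2,-4],[0,0,0],1],
])

```text
clock: 12.68
position: [0.5931, -0.2283, 0.141]
ee_rot: [-0.218, -3.131, 0.003]
force: [-0.5, 0.4, 0.0]
width: 0.996
gripper_force: 0.0
```

```bash
cat > wl.py <<'E'
from h import *
s=arm.observe();r=s['ee_rot'];cl=np.degrees(2*np.arctan2(r[1],r[0])-np.pi/2);p=s['position'];print(s['clock'],p*1000,'closing',(cl+90)%180-90)
d=cam('wrist');P=cloud(d)
m=((P[...,2]>.008)&(P[...,2]<.05)).astype(np.uint8);n,l,st,c=cv2.connectedComponentsWithStats(m)
for i in range(1,n):
    if st[i,4]>1200:
        q=P[l==i];b=cv2.boxPoints(r:=cv2.minAreaRect((q[:,:2]*1000).astype(np.float32)));e=max((b[1]-b[0],b[2]-b[1]),key=np.linalg.norm)
        a=np.degrees(np.arctan2(e[1],e[0]))%180
        print(np.round(c[i]),st[i,4],np.round(r[0],1),np.round(sorted(r[1])),'long',round(a,1),'ztop',round(np.percentile(q[:,2],90)*1000),'shift cm',np.round((np.array(r[0])-p[:2]*1000)/10,2),'turn',round((a+90-cl+90)%180-90,1))
E
python3 wl.py
```

```text
12.675 [ 593.14259628 -228.29762388  140.96972062] closing 82.0378870877168
[244.  43.] 5934 [ 459.4 -270.2] [48. 87.] long 149.3 ztop 29 shift cm [-13.37  -4.19] turn -22.8
[413.  20.] 1798 [ 465.4 -134.1] [31. 38.] long 77.3 ztop 32 shift cm [-12.78   9.42] turn 85.2
[109. 132.] 5892 [ 516.7 -398.9] [48. 74.] long 83.3 ztop 44 shift cm [ -7.64 -17.06] turn -88.7
[292. 196.] 4456 [ 600.2 -253.3] [50. 80.] long 173.1 ztop 32 shift cm [ 0.7 -2.5] turn 1.1
[390. 310.] 2095 [ 734.5 -167.2] [38. 92.] long 83.7 ztop 18 shift cm [14.14  6.11] turn -88.3
```

Request:
jog_arm([
  [[0.7,-2.5,-2],[0,0,0.7],1],
  [[0.7,-2.5,-7],[0,0,0.7],1],
  [[0.7,-2.5,-12],[0,0,0.7],1],
  [[0.7,-2.5,-13.4],[0,0,0.7],1],
  [[0.7,-2.5,-13.4],[0,0,0.7],1],
])

```text
clock: 13.35
position: [0.6032, -0.2474, 0.0097]
ee_rot: [0.187, 3.136, 0.001]
force: [-0.1, 0.2, 0.3]
width: 0.998
gripper_force: 0.0
```

Request:
jog_arm([
  [[-0.2,-0.6,-0.2],[0,0,0],1],
  [[-0.2,-0.6,-0.2],[0,0,0],1],
  [[-0.2,-0.6,-0.2],[0,0,0],0.4],
  [[-0.2,-0.6,-0.2],[0,0,0],0.4],
  [[-0.2,-0.6,-0.2],[0,0,0],0.4],
  [[-0.2,-0.6,-0.2],[0,0,0],0.4],
  [[-0.2,-0.6,-0.2],[0,0,0],0.4],
])

```text
clock: 14.22
position: [0.6005, -0.2543, 0.007]
ee_rot: [-0.189, -3.136, -0.0]
force: [-0.4, 0.1, 1.1]
width: 0.543
gripper_force: 25.0
```

Request:
jog_arm([
  [[0,0,4],[0,0,0],0.4],
  [[0,0,10],[0,0,0],0.4],
  [[0,2,16],[0,0,0],0.4],
  [[0,6,22],[0,0,-9],0.4],
  [[0.5,11,26],[0,0,-18],0.4],
  [[1,17,28],[0,0,-28],0.4],
  [[1.5,23,28],[0,0,-38],0.4],
  [[2,29,28],[0,0,-48],0.4],
])

```text
clock: 15.22
position: [0.6199, 0.0311, 0.2876]
ee_rot: [1.456, 2.783, 0.001]
force: [1.6, -0.4, -2.1]
width: 0.544
gripper_force: 25.0
```

Request:
jog_arm([
  [[0.3,6,0],[0,0,-9],0.4],
  [[0.7,12,0],[0,0,-18],0.4],
  [[1.1,18,0],[0,0,-27],0.4],
  [[1.5,23,0],[0,0,-27],0.4],
  [[1.9,27.4,0],[0,0,-27],0.4],
  [[1.9,27.4,-4],[0,0,-27],0.4],
  [[1.9,27.4,-8],[0,0,-27],0.4],
  [[1.9,27.4,-10],[0,0,-27],0.4],
])

```text
clock: 16.23
position: [0.6374, 0.3029, 0.1839]
ee_rot: [-2.058, -2.372, 0.006]
force: [-0.5, 1.2, -1.1]
width: 0.54
gripper_force: 25.0
```

Request:
jog_arm([
  [[0,0,0],[0,0,0],0.4],
  [[0,0,0],[0,0,0],0.4],
])

```text
clock: 16.48
position: [0.6395, 0.3032, 0.1881]
ee_rot: [2.059, 2.372, 0.002]
force: [0.8, 0.3, -0.6]
width: 0.542
gripper_force: 25.0
```

Request:
jog_arm([
  [[0,0.3,-1.8],[0,0,0],0.4],
  [[0,0.3,-3.4],[0,0,0],0.4],
  [[0,0.3,-3.4],[0,0,0],0.4],
  [[0,0.3,-3.4],[0,0,0],0.68],
  [[0,0.3,-3.4],[0,0,0],0.7],
  [[0,0.3,0],[0,0,0],0.7],
  [[0,0,5],[0,0,0],0.7],
  [[0,-2,10],[0,0,0],1],
])

```text
clock: 17.48
position: [0.6384, 0.2847, 0.2883]
ee_rot: [-2.056, -2.375, -0.0]
force: [0.7, -1.0, -0.1]
width: 0.763
gripper_force: 0.0
```

Request:
jog_arm([
  [[-1,-6,0],[0,0,-2],1],
  [[-2,-12,0],[0,0,-4],1],
  [[-3,-18,0],[0,0,-6],1],
  [[-4,-24,0],[0,0,-8],1],
  [[-5,-30,0],[0,0,-10],1],
  [[-6,-36,-1],[0,0,-12],1],
  [[-7,-42,-2],[0,0,-14],1],
  [[-8,-48,-4],[0,0,-15],1],
])

```text
clock: 18.48
position: [0.5592, -0.1975, 0.2482]
ee_rot: [2.35, 2.082, 0.003]
force: [2.0, 0.4, 0.2]
width: 0.998
gripper_force: 0.0
```

Request:
jog_arm([
  [[-1,-6,-2],[0,0,0],1],
  [[-2.5,-12,-4],[0,0,0],1],
  [[-4,-18,-7],[0,0,0],1],
  [[-4,-20,-10],[0,0,0],1],
  [[-4,-20,-10],[0,0,0],1],
  [[-4,-20,-10],[0,0,0],1],
])

```text
clock: 19.23
position: [0.5198, -0.3948, 0.1481]
ee_rot: [2.35, 2.084, 0.001]
force: [-0.4, 0.7, 0.1]
width: 1.001
gripper_force: 0.0
```

```bash
python3 wl.py
```

```text
19.225 [ 519.79789909 -394.84842372  148.05787241] closing -6.875301807214939
[598.  51.] 7418 [ 752.5 -305.9] [79. 83.] long 173.2 ztop 43 shift cm [23.27  8.9 ] turn -89.9
[228.  53.] 6544 [ 456.3 -268.8] [48. 94.] long 149.1 ztop 29 shift cm [-6.35 12.61] turn 66.0
[490. 183.] 2156 [ 703.1 -427.9] [ 19. 163.] long 136.9 ztop 17 shift cm [18.33 -3.3 ] turn 53.7
[315. 194.] 4180 [ 516.7 -399.2] [48. 73.] long 82.8 ztop 44 shift cm [-0.31 -0.43] turn -0.3
```

Request:
jog_arm([
  [[-0.3,-0.4,-5],[0,0,0],1],
  [[-0.3,-0.4,-10],[0,0,0],1],
  [[-0.3,-0.4,-13.7],[0,0,0],1],
  [[-0.3,-0.4,-13.7],[0,0,0],1],
  [[-0.3,-0.4,-13.7],[0,0,0],0.35],
  [[-0.3,-0.4,-13.7],[0,0,0],0.35],
  [[-0.3,-0.4,-13.7],[0,0,0],0.35],
  [[-0.3,-0.4,-13.7],[0,0,0],0.35],
])

```text
clock: 20.27
position: [0.5165, -0.3995, 0.0112]
ee_rot: [2.351, 2.083, 0.001]
force: [-0.3, -0.1, 0.2]
width: 0.613
gripper_force: 0.0
```

Request:
jog_arm([
  [[0,0,0],[0,0,0],0.35],
  [[0,0,0],[0,0,0],0.35],
])

```text
clock: 20.52
position: [0.5163, -0.3995, 0.0108]
ee_rot: [2.351, 2.083, 0.0]
force: [-1.0, 1.3, 3.7]
width: 0.517
gripper_force: 25.0
```

Request:
jog_arm([
  [[0,0,4],[0,0,0],0.35],
  [[0,0,10],[0,0,0],0.35],
  [[0.5,3,15],[0,0,0],0.35],
  [[1.5,7,19],[0,0,0],0.35],
  [[3,12,22],[0,0,2],0.35],
  [[4.5,18,24],[0,0,4],0.35],
  [[6,24,26],[0,0,6],0.35],
  [[7.5,30,27.5],[0,0,8],0.35],
])

```text
clock: 21.52
position: [0.5897, -0.1033, 0.2845]
ee_rot: [-2.199, -2.243, 0.0]
force: [2.4, 0.2, -3.0]
width: 0.518
gripper_force: 25.0
```

Request:
jog_arm([
  [[1.2,6,0],[0,0,2],0.35],
  [[2.4,12,0],[0,0,4],0.35],
  [[3.6,18,0],[0,0,6],0.35],
  [[5,24,0],[0,0,6.7],0.35],
  [[6.2,30.4,0],[0,0,6.7],0.35],
  [[6.2,30.4,-4],[0,0,6.7],0.35],
  [[6.2,30.4,-9],[0,0,6.7],0.35],
  [[6.2,30.4,-10],[0,0,6.7],0.35],
])

```text
clock: 22.52
position: [0.649, 0.1986, 0.1801]
ee_rot: [-2.063, -2.365, 0.01]
force: [0.2, -0.6, -1.6]
width: 0.524
gripper_force: 25.0
```

Request:
jog_arm([
  [[0,0,0],[0,0,0],0.35],
  [[0,0,0],[0,0,0],0.35],
])

```text
clock: 22.78
position: [0.6531, 0.1987, 0.1863]
ee_rot: [2.065, 2.366, 0.004]
force: [0.3, -0.9, -2.6]
width: 0.523
gripper_force: 25.0
```

Request:
jog_arm([
  [[0.1,0.4,-1.5],[0,0,0],0.35],
  [[0.1,0.4,-2.9],[0,0,0],0.35],
  [[0.1,0.4,-2.9],[0,0,0],0.35],
  [[0.1,0.4,-2.9],[0,0,0],0.66],
  [[0.1,0.4,-2.9],[0,0,0],0.68],
  [[0.1,0.4,1],[0,0,0],0.68],
  [[0.1,0.4,6],[0,0,0],0.68],
  [[0,-1,11],[0,0,0],1],
])

```text
clock: 23.78
position: [0.6515, 0.1901, 0.2953]
ee_rot: [-2.063, -2.369, -0.0]
force: [0.4, 0.8, -0.2]
width: 0.745
gripper_force: 0.0
```

Request:
jog_arm([
  [[-2.5,-5.7,0],[0,0,7],1],
  [[-5,-11.4,0],[0,0,14],1],
  [[-7.5,-17,0],[0,0,21],1],
  [[-10,-23,0],[0,0,28],1],
  [[-12,-29,-3],[0,0,35],1],
  [[-14.5,-35,-6],[0,0,42],1],
  [[-17,-40,-9],[0,0,49],1],
  [[-19.4,-45.9,-12],[0,0,51.4],1],
])

```text
clock: 24.78
position: [0.4666, -0.2487, 0.1856]
ee_rot: [0.83, 3.029, 0.0]
force: [0.7, -0.2, 0.1]
width: 1.0
gripper_force: 0.0
```

Request:
jog_arm([
  [[0,0,-3],[0,0,0],1],
  [[0,0,-3],[0,0,0],1],
  [[0,0,-3],[0,0,0],1],
])

```text
clock: 25.15
position: [0.4683, -0.2469, 0.157]
ee_rot: [0.832, 3.028, 0.0]
force: [1.0, 0.3, 0.0]
width: 0.999
gripper_force: 0.0
```

```bash
python3 wl.py
```

```text
25.15 [ 468.30113718 -246.86602711  156.97505221] closing 59.25705919113133
[407.  90.] 3807 [ 436.5 -132.3] [34. 88.] long 1.8 ztop 32 shift cm [-3.18 11.45] turn 32.6
[292. 180.] 4398 [ 455.9 -268.7] [47. 93.] long 149.2 ztop 29 shift cm [-1.24 -2.18] turn -0.1
```

Request:
jog_arm([
  [[-1.2,-2.2,-5],[0,0,0],1],
  [[-1.2,-2.2,-10],[0,0,0],1],
  [[-1.2,-2.2,-14.8],[0,0,0],1],
  [[-1.2,-2.2,-14.8],[0,0,0],1],
])

```text
clock: 25.7
position: [0.4545, -0.2678, 0.0065]
ee_rot: [-0.831, -3.025, -0.002]
force: [0.3, -0.2, 0.1]
width: 1.002
gripper_force: 0.0
```

Request:
jog_arm([
  [[0.1,-0.1,0],[0,0,0],0.6],
  [[0.1,-0.1,0],[0,0,0],0.35],
  [[0.1,-0.1,0],[0,0,0],0.35],
  [[0.1,-0.1,0],[0,0,0],0.35],
  [[0.1,-0.1,0],[0,0,0],0.35],
  [[0.1,-0.1,0],[0,0,0],0.35],
])

```text
clock: 26.45
position: [0.4566, -0.2703, 0.0082]
ee_rot: [0.834, 3.028, 0.0]
force: [-0.0, -0.1, 5.1]
width: 0.522
gripper_force: 25.0
```

Request:
jog_arm([
  [[0,0,4],[0,0,0],0.35],
  [[0,0,10],[0,0,0],0.35],
  [[0.5,2,16],[0,0,-6],0.35],
  [[1,6,21],[0,0,-13],0.35],
  [[1.5,11,25],[0,0,-20],0.35],
  [[2,17,27.5],[0,0,-27],0.35],
  [[2.6,23,27.5],[0,0,-34],0.35],
  [[3.2,29,27.5],[0,0,-41],0.35],
])

```text
clock: 27.45
position: [0.4881, 0.0198, 0.2835]
ee_rot: [1.847, 2.54, 0.002]
force: [1.7, 0.3, -2.2]
width: 0.516
gripper_force: 25.0
```

Request:
jog_arm([
  [[0.7,6,0],[0,0,-6],0.35],
  [[1.4,12,0],[0,0,-10.4],0.35],
  [[1.9,16.5,0],[0,0,-10.4],0.35],
  [[1.9,16.5,-4],[0,0,-10.4],0.35],
  [[1.9,16.5,-9],[0,0,-10.4],0.35],
  [[1.9,16.5,-10],[0,0,-10.4],0.35],
  [[1.9,16.5,-10],[0,0,-10.4],0.35],
])

```text
clock: 28.32
position: [0.5073, 0.1826, 0.1834]
ee_rot: [-2.066, -2.367, 0.001]
force: [0.3, 0.3, -0.3]
width: 0.518
gripper_force: 25.0
```

Request:
jog_arm([
  [[0,0,-1.5],[0,0,0],0.35],
  [[0,0,-2.9],[0,0,0],0.35],
  [[0,0,-2.9],[0,0,0],0.35],
  [[0,0,-2.9],[0,0,0],0.66],
  [[0,0,-2.9],[0,0,0],0.68],
  [[0,0,1],[0,0,0],0.68],
  [[0,0,6],[0,0,0],0.68],
  [[0,-1,11],[0,0,0],1],
])

```text
clock: 29.32
position: [0.5069, 0.1734, 0.2946]
ee_rot: [-2.064, -2.368, -0.0]
force: [0.4, 0.1, -0.4]
width: 0.747
gripper_force: 0.0
```

Request:
jog_arm([
  [[-1,-4,0],[0,0,10.5],1],
  [[-2,-9,0],[0,0,21],1],
  [[-3,-14,0],[0,0,31.5],1],
  [[-4,-19,0],[0,0,42],1],
  [[-5,-24,-4],[0,0,52.5],1],
  [[-6,-28,-8],[0,0,63],1],
  [[-7,-30.6,-12],[0,0,73.5],1],
  [[-7,-30.6,-14],[0,0,84],1],
])

```text
clock: 30.32
position: [0.4357, -0.1352, 0.1517]
ee_rot: [-0.05, -3.14, 0.0]
force: [0.3, 1.2, 0.4]
width: 0.997
gripper_force: 0.0
```

Request:
jog_arm([
  [[0,0,0],[0,0,1],1],
  [[0,0,0],[0,0,1],1],
  [[0,0,0],[0,0,1],1],
])

```text
clock: 30.7
position: [0.4384, -0.1327, 0.1542]
ee_rot: [0.028, 3.139, 0.0]
force: [0.2, -0.5, -0.8]
width: 1.0
gripper_force: 0.0
```

```bash
python3 wl.py
```

```text
30.7 [ 438.39332814 -132.65893603  154.21399747] closing 88.9606539664967
[586. 144.] 1514 [402.5 126.6] [18. 98.] long 103.3 ztop 43 shift cm [-3.59 25.92] turn -75.7
[318. 180.] 2957 [ 436.  -132.2] [34. 87.] long 1.7 ztop 32 shift cm [-0.24  0.05] turn 2.8
```

Request:
jog_arm([
  [[-0.1,0,-5],[0,0,3.5],0.8],
  [[-0.1,0,-10],[0,0,3.5],0.7],
  [[-0.1,0,-14.5],[0,0,3.5],0.7],
  [[-0.1,0,-14.5],[0,0,3.5],0.7],
  [[-0.1,0,-14.5],[0,0,3.5],0.2],
  [[-0.1,0,-14.5],[0,0,3.5],0.2],
  [[-0.1,0,-14.5],[0,0,3.5],0.2],
  [[-0.1,0,-14.5],[0,0,3.5],0.2],
])

```text
clock: 31.75
position: [0.437, -0.1331, 0.009]
ee_rot: [-0.069, 3.139, 0.0]
force: [-1.6, 1.0, 11.3]
width: 0.371
gripper_force: 24.9
```

Request:
jog_arm([
  [[0,0,3],[0,0,0],0.2],
  [[0,0,8],[0,0,0],0.2],
  [[0.5,1,14],[0,0,-8],0.2],
  [[1.5,4,20],[0,0,-18],0.2],
  [[3,9,25],[0,0,-28],0.2],
  [[5,14,27.5],[0,0,-38],0.2],
  [[7,19.5,27.5],[0,0,-48],0.2],
  [[9,25,27.5],[0,0,-58],0.2],
])

```text
clock: 32.75
position: [0.5204, 0.1011, 0.2835]
ee_rot: [1.459, 2.781, 0.004]
force: [1.1, -0.3, -1.0]
width: 0.373
gripper_force: 24.9
```

Request:
jog_arm([
  [[2,5,0],[0,0,-9],0.2],
  [[4,10,0],[0,0,-18],0.2],
  [[4.6,13,0],[0,0,-26.7],0.2],
  [[4.6,13,-4],[0,0,-26.7],0.2],
  [[4.6,13,-8],[0,0,-26.7],0.2],
  [[4.6,13,-9],[0,0,-26.7],0.2],
  [[4.6,13,-9],[0,0,-26.7],0.2],
])

```text
clock: 33.62
position: [0.5659, 0.2293, 0.1925]
ee_rot: [-2.055, -2.376, 0.0]
force: [0.3, 0.5, -0.9]
width: 0.37
gripper_force: 24.9
```

Request:
jog_arm([
  [[0.7,1.8,0],[0,0,0],0.2],
  [[0.7,1.8,-2],[0,0,0],0.2],
  [[0.7,1.8,-3.7],[0,0,0],0.2],
  [[0.7,1.8,-3.7],[0,0,0],0.2],
  [[0.7,1.8,-3.7],[0,0,0],0.5],
  [[0.7,1.8,-3.7],[0,0,0],0.52],
  [[0.7,1.8,0],[0,0,0],0.52],
  [[0.7,1.8,5],[0,0,0],0.52],
])

```text
clock: 34.62
position: [0.5722, 0.2472, 0.2425]
ee_rot: [-2.055, -2.376, 0.003]
force: [0.8, 0.7, 1.0]
width: 0.518
gripper_force: 0.0
```

Request:
jog_arm([
  [[0,-4,4],[0,0,10],0.5],
  [[1,-9,6],[0,0,20],0.32],
  [[2,-14,6],[0,0,30],0.32],
  [[2.5,-17,6],[0,0,40],0.32],
  [[2.5,-18,6],[0,0,50],0.32],
  [[2.5,-18,6],[0,0,60],0.32],
  [[2.5,-18,6],[0,0,70],0.32],
  [[2.5,-18,6],[0,0,80],0.32],
])

```text
clock: 35.62
position: [0.5979, 0.0672, 0.3026]
ee_rot: [0.038, 3.141, 0.001]
force: [-0.5, -0.3, -0.3]
width: 0.317
gripper_force: 0.0
```

```bash
python3 - <<'E'
from h import *
s=arm.observe();print(s['clock'],s['position'],s['ee_rot'],s['joints'][6])
t=cam('top');save(t,'top2.png');d=cam('scene');save(d,'scene2.png')
P=cloud(d);O=np.array([.5734,.2472]);ex=np.array([.9907,.1357]);ey=np.array([-.1357,.9907])
Q=np.stack([(P[...,:2]-O)@ex,(P[...,:2]-O)@ey,P[...,2]],-1)*1000
m=((Q[...,2]>155)&(Q[...,2]<200)&(abs(Q[...,0])<128)&(Q[...,1]>-110)&(Q[...,1]<125)).astype(np.uint8)
n,l,st,c=cv2.connectedComponentsWithStats(m)
for i in range(1,n):
    if st[i,4]>40:print(np.round(c[i]),st[i,4],np.round(np.median(Q[l==i],0)),np.round(Q[l==i].min(0)),np.round(Q[l==i].max(0)))
f=(abs(Q[...,0])<128)&(abs(Q[...,1])<105)&(Q[...,2]<152)&(Q[...,2]>135)
q=Q[f];print('floor plane',np.linalg.lstsq(np.c_[q[:,:2],np.ones(len(q))],q[:,2],rcond=None)[0],len(q))
both=np.hstack([d['img'][130:400,240:560],t['img'][100:370,100:420]]);cv2.imwrite('pics/b2.png',both[:,:,::-1])
E
```

```text
35.625 [0.59792272 0.06719144 0.30258652] [3.82257716e-02 3.14083378e+00 6.11083623e-04] 1.5038081176429354
[397. 236.] 807 [-71. -46. 169.] [-100. -100.  155.] [-48.  -7. 179.]
[431. 269.] 947 [-70.  56. 163.] [-100.    8.  155.] [-44.  99. 168.]
[345. 269.] 907 [ 80. -49. 185.] [ 51. -92. 155.] [ 98. -18. 195.]
[389. 270.] 655 [  6.   6. 174.] [-15. -41. 155.] [ 18.  46. 181.]
[381. 306.] 1045 [ 77.  57. 176.] [ 47.   9. 155.] [ 99.  91. 182.]
floor plane [5.26467517e-04 1.03176620e-03 1.45185437e+02] 5231
```

View pics/b2.png

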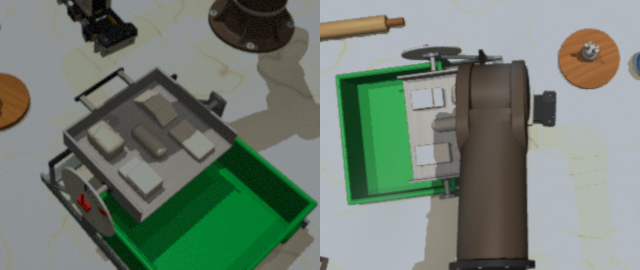

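All five scraps lie in the level pan: in the left crop the pug is at (105,138), shard (157,107), coil (150,140), slab (190,140) and foot (140,178). Next I grip the bar.

Request:
jog_arm([
  [[0,1.1,0],[0,0,9.2],0.32],
  [[-0.1,2.2,0],[0,0,9.2],0.32],
  [[-0.1,2.2,0],[0,0,9.2],0.32],
  [[-0.1,2.2,-4],[0,0,9.2],0.32],
  [[-0.1,2.2,-8],[0,0,9.2],0.32],
  [[-0.1,2.2,-12.2],[0,0,9.2],0.32],
  [[-0.1,2.2,-12.2],[0,0,9.2],0.32],
  [[-0.1,2.2,-12.2],[0,0,9.2],0.32],
])

```text
clock: 36.72
position: [0.5979, 0.0893, 0.1817]
ee_rot: [-0.203, 3.133, 0.0]
force: [-0.0, 0.4, 0.7]
width: 0.319
gripper_force: 0.0
```

Request:
jog_arm([
  [[0,0,0],[0,0,0],0],
  [[0,0,0],[0,0,0],0],
  [[0,0,0],[0,0,0],0],
], newtons=40)

```text
clock: 37.1
position: [0.5977, 0.0891, 0.1812]
ee_rot: [-0.205, 3.133, 0.0]
force: [-0.7, -2.2, 6.9]
width: 0.116
gripper_force: 40.0
```

Request:
jog_arm([
  [[0,0.3,1.6],[0,0,0],0],
  [[-0.1,0.8,3.2],[0,0,0],0],
  [[-0.2,1.4,4.7],[0,0,0],0],
  [[-0.3,2.1,6.1],[0,0,0],0],
  [[-0.4,3,7.5],[0,0,0],0],
  [[-0.5,3.9,8.8],[0,0,0],0],
  [[-0.7,5,10.1],[0,0,0],0],
  [[-0.8,6.2,11.2],[0,0,0],0],
])

```text
clock: 38.1
position: [0.5896, 0.1474, 0.2933]
ee_rot: [-0.199, 3.134, -0.007]
force: [0.8, -11.0, 1.6]
width: 0.118
gripper_force: 40.0
```

Request:
jog_arm([
  [[-0.1,0.6,0.5],[0,0,0],0],
  [[-0.2,1.3,1],[0,0,0],0],
  [[-0.3,2,1.5],[0,0,0],0],
  [[-0.4,2.6,1.9],[0,0,0],0],
  [[-0.4,2.6,1.9],[0,0,0],0],
  [[-0.4,2.6,1.9],[0,0,0],0],
  [[-0.4,2.6,1.9],[0,0,0],0],
  [[-0.4,2.6,1.9],[0,0,0],0],
])

```text
clock: 39.1
position: [0.5862, 0.1734, 0.3139]
ee_rot: [-0.2, 3.132, -0.005]
force: [-2.2, -9.4, 14.5]
width: 0.116
gripper_force: 40.1
```

```bash
cat > tilt.py <<'E'
from h import *
import sys
s=arm.observe();p=s['position'];print(s['clock'],p,s['force'],s['width'])
y=(p[:2]-np.array([.570,.272]))@np.array([-.1357,.9907]);z=p[2]+.014-.165
print('tilt from TCP deg',np.degrees(np.arctan2(z,-y))-9.2,'r',np.hypot(y,z))
d=cam('scene');save(d,sys.argv[1])
E
python3 tilt.py s3.png
```

```text
39.1 [0.58620099 0.17344479 0.31388833] [-2.22374352 -9.39785909 14.46510931] 0.11570463689247708
tilt from TCP deg 49.29513660113777 r 0.19104988254934024
```

View pics/s3.png

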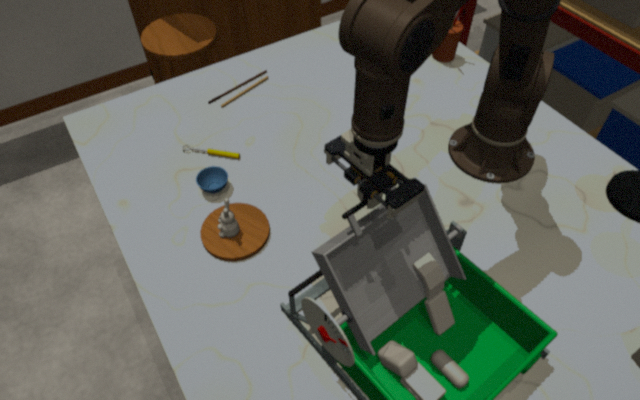

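At about 49° the coil (450,368) and foot (420,383) are in the tub, the slab (440,310) leans at the lip, and the shard (430,268) and pug (397,360) sit near the lip. I hold and look again.

Request:
jog_arm([
  [[0,0,0],[0,0,0],0],
  [[0,0,0],[0,0,0],0],
  [[0,0,0],[0,0,0],0],
  [[0,0,0],[0,0,0],0],
  [[0,0,0],[0,0,0],0],
  [[0,0,0],[0,0,0],0],
  [[0,0,0],[0,0,0],0],
  [[0,0,0],[0,0,0],0],
])

```text
clock: 40.15
position: [0.5862, 0.1734, 0.3139]
ee_rot: [-0.2, 3.132, -0.005]
force: [-0.4, -10.9, 14.2]
width: 0.114
gripper_force: 40.1
```

```bash
cat >> tilt.py <<'E'
cv2.imwrite('pics/c_'+sys.argv[1],cv2.resize(d['img'][170:400,280:560,::-1],None,fx=2,fy=2))
P=cloud(d);hsv=cv2.cvtColor(d['img'],cv2.COLOR_RGB2HSV)
O=np.array([.5517,.4057]);ex=np.array([.9907,.1357]);ey=np.array([-.1357,.9907])
Q=np.stack([(P[...,:2]-O)@ex,(P[...,:2]-O)@ey,P[...,2]],-1)*1000
for u,v in eval(sys.argv[2]) if len(sys.argv)>2 else []: print((u,v),np.round(Q[v,u]),d['img'][v,u])
E
python3 tilt.py s4.png "[(430,268),(440,310),(397,360),(450,368),(420,383),(415,300),(400,310),(390,330)]"
```

```text
40.15 [0.58618969 0.17342249 0.31389368] [ -0.43404194 -10.87873036  14.2231274 ] 0.11375443639137274
tilt from TCP deg 49.290717421162896 r 0.19106518664830152
(430, 268) [ -79. -113.  146.] [109 104  95]
(440, 310) [-67. -53.  59.] [97 91 78]
(397, 360) [ 93. -28.  75.] [138 131 116]
(450, 368) [ 6. 46. 38.] [147 151 144]
(420, 383) [76. 28. 37.] [145 149 149]
(415, 300) [-26. -96.  92.] [76 74 70]
(400, 310) [ 16. -99.  91.] [73 73 69]
(390, 330) [  29. -104.    6.] [ 6 69 28]
```

View pics/c_s4.png

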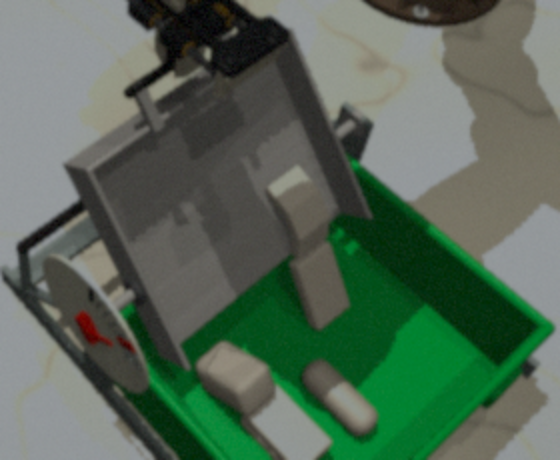

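The shard (crop 300,210) has stopped on the pan, held up by the slab (320,290), which leans on the lip. The other scraps are down. I'll ease the tilt to about 54° and rock it gently within the allowed band.

Request:
jog_arm([
  [[-0.1,0.7,0.4],[0,0,0],0],
  [[-0.2,1.3,0.7],[0,0,0],0],
  [[-0.2,1.3,0.7],[0,0,0],0],
  [[-0.2,1.3,0.7],[0,0,0],0],
  [[-0.2,1.3,0.7],[0,0,0],0],
  [[-0.2,1.3,0.7],[0,0,0],0],
])

```text
clock: 40.95
position: [0.5846, 0.1864, 0.3214]
ee_rot: [-0.199, 3.131, -0.005]
force: [-1.2, -12.3, 17.4]
width: 0.119
gripper_force: 40.0
```

```bash
python3 tilt.py s5.png "[(420,260),(430,268),(440,310)]"; python3 - <<'E'
from h import *
d=cam('scene');P=cloud(d);O=np.array([.570,.272]);ex=np.array([.9907,.1357]);ey=np.array([-.1357,.9907])
Q=np.stack([(P[...,:2]-O)@ex,(P[...,:2]-O)@ey,P[...,2]],-1)
q=Q[(abs(Q[...,0])<.02)&(Q[...,1]>-.06)&(Q[...,1]<.02)&(Q[...,2]>.12)&(Q[...,2]<.23)]
for _ in range(3):
    k=np.polyfit(q[:,1],q[:,2],1);r=q[:,2]-np.polyval(k,q[:,1]);q=q[abs(r)<.008]
print('pan tilt',np.degrees(np.arctan(-k[0])),len(q))
E
```

```text
40.95 [0.58462756 0.18638476 0.32142738] [ -1.15955434 -12.32119233  17.37592089] 0.11861989730031
tilt from TCP deg 53.80883749166074 r 0.19126009084601
(420, 260) [ -71. -137.  156.] [147 147 133]
(430, 268) [ -78. -112.  148.] [149 147 131]
(440, 310) [-69. -54.  55.] [99 94 84]
pan tilt 53.095955390716576 804
```

Request:
jog_arm([
  [[0.3,-2.2,-1.4],[0,0,0],0],
  [[0,0,0],[0,0,0],0],
  [[0.3,-2.2,-1.4],[0,0,0],0],
  [[0,0,0],[0,0,0],0],
  [[0.3,-2.2,-1.4],[0,0,0],0],
  [[0,0,0],[0,0,0],0],
  [[0,0,0],[0,0,0],0],
  [[0,0,0],[0,0,0],0],
])

```text
clock: 42.05
position: [0.5845, 0.1879, 0.3216]
ee_rot: [-0.201, 3.13, -0.002]
force: [-1.3, -8.2, 17.3]
width: 0.122
gripper_force: 40.0
```

```bash
python3 tilt.py s6.png "[(420,260),(430,268),(440,310)]"
```

```text
42.05 [0.58454687 0.18790194 0.32163284] [-1.29020707 -8.15411588 17.30946999] 0.12221425683123029
tilt from TCP deg 54.242056587672735 r 0.1907614841952161
(420, 260) [ -72. -137.  155.] [147 147 131]
(430, 268) [ -79. -113.  146.] [150 147 132]
(440, 310) [-70. -55.  53.] [99 95 86]
```

Request:
jog_arm([
  [[0.2,-1.2,-0.7],[0,0,0],0],
  [[0.3,-2.3,-1.4],[0,0,0],0],
  [[0.5,-3.4,-2.3],[0,0,0],0],
  [[0.6,-4.4,-3.2],[0,0,0],0],
  [[0.7,-5.2,-4],[0,0,0],0],
  [[0.8,-5.9,-4.8],[0,0,0],0],
  [[0.9,-6.8,-6.1],[0,0,0],0],
  [[1,-7.7,-7.5],[0,0,0],0],
])

```text
clock: 43.1
position: [0.5952, 0.1113, 0.2452]
ee_rot: [-0.202, 3.13, -0.001]
force: [4.4, -3.5, 5.6]
width: 0.113
gripper_force: 40.0
```

```bash
python3 tilt.py s7.png
```

```text
43.1 [0.5951652  0.1112791  0.24521512] [ 4.35666332 -3.4907731   5.63905337] 0.11335894835251986
tilt from TCP deg 20.88295367387423 r 0.18795909374974626
```

View pics/c_s7.png

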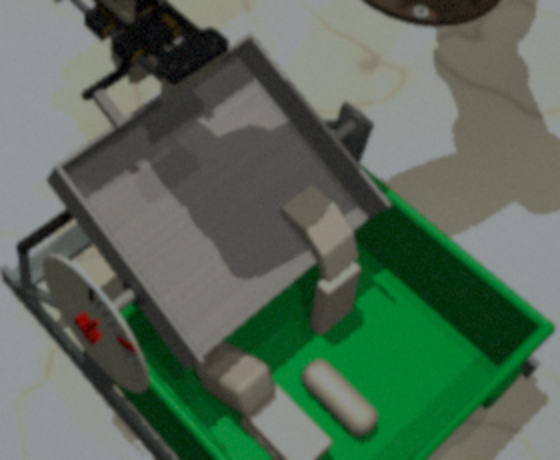

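The slab now stands upright against the lip (crop 335,295), with the shard on its top (325,235). I keep lowering so the lip clears the slab and carries the shard.

Request:
jog_arm([
  [[0.1,-0.4,-0.8],[0,0,0],0],
  [[0.1,-0.7,-1.5],[0,0,0],0],
  [[0.1,-1,-2.3],[0,0,0],0],
  [[0.2,-1.3,-3],[0,0,0],0],
  [[0.2,-1.6,-3.8],[0,0,0],0],
  [[0.3,-1.8,-4.5],[0,0,0],0],
  [[0.3,-2.1,-5.4],[0,0,0],0],
  [[0.3,-2.2,-5.8],[0,0,0],0],
])

```text
clock: 44.15
position: [0.5981, 0.0903, 0.1866]
ee_rot: [-0.203, 3.13, -0.001]
force: [4.7, -3.7, 4.8]
width: 0.119
gripper_force: 40.0
```

```bash
python3 tilt.py s8.png
```

```text
44.15 [0.59807054 0.09031049 0.18655555] [ 4.74872575 -3.65299435  4.81331648] 0.11894164864126476
tilt from TCP deg 1.7479387514861777 r 0.18721627291449944
```

View pics/c_s8.png

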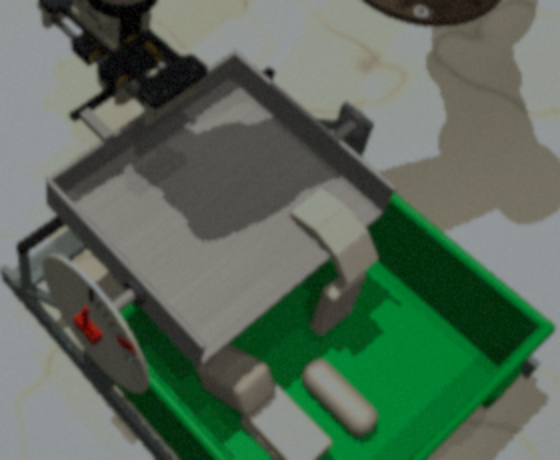

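Request:
jog_arm([
  [[-0.1,0.6,2.4],[0,0,0],0],
  [[-0.2,1.7,4.9],[0,0,0],0],
  [[-0.4,3.1,7.1],[0,0,0],0],
  [[-0.6,4.7,9.2],[0,0,0],0],
  [[-0.9,6.5,10.9],[0,0,0],0],
  [[-1.1,8,12.1],[0,0,0],0],
  [[-1.2,8.7,12.5],[0,0,0],0],
  [[-1.2,8.7,12.5],[0,0,0],0],
])

```text
clock: 45.2
position: [0.5861, 0.1746, 0.3138]
ee_rot: [-0.2, 3.129, -0.005]
force: [0.8, -11.6, 17.3]
width: 0.119
gripper_force: 40.0
```

Request:
jog_arm([
  [[0,0,0],[0,0,0],0],
  [[0,0,0],[0,0,0],0],
  [[0,0,0],[0,0,0],0],
  [[0,0,0],[0,0,0],0],
])

```text
clock: 45.7
position: [0.5861, 0.1745, 0.3137]
ee_rot: [-0.199, 3.129, -0.004]
force: [0.1, -10.6, 16.3]
width: 0.119
gripper_force: 40.0
```

```bash
python3 tilt.py s9.png
```

```text
45.7 [0.58612774 0.17449811 0.31369259] [  0.10475177 -10.6099087   16.30585349] 0.11851443822191966
tilt from TCP deg 49.53472056036563 r 0.1903341574906498
```

View pics/c_s9.png

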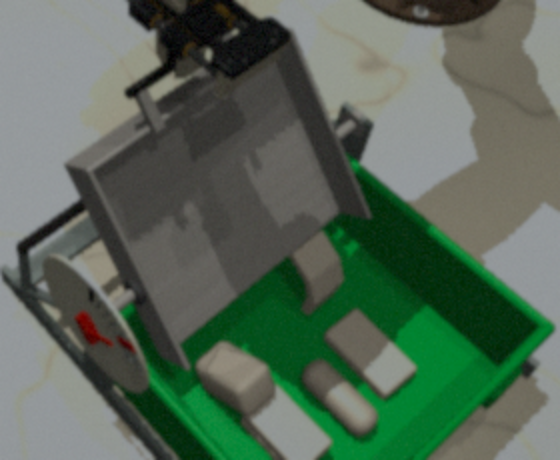

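All five scraps are now in the tub; the shard leans below the lip at crop (318,270). I check the depth there and hold a moment longer.

Request:
jog_arm([
  [[0,0,0],[0,0,0],0],
  [[0,0,0],[0,0,0],0],
  [[0,0,0],[0,0,0],0],
  [[0,0,0],[0,0,0],0],
  [[0,0,0],[0,0,0],0],
  [[0,0,0],[0,0,0],0],
])

```text
clock: 46.5
position: [0.5861, 0.1745, 0.3137]
ee_rot: [-0.199, 3.129, -0.004]
force: [-0.6, -10.5, 17.2]
width: 0.119
gripper_force: 40.0
```

```bash
python3 tilt.py s10.png "[(439,293),(439,305),(436,318),(397,356),(390,350),(405,365)]"
```

```text
46.5 [0.58611601 0.17449049 0.31368588] [ -0.63523478 -10.45810207  17.16041421] 0.11895999835745934
tilt from TCP deg 49.5321388117125 r 0.19033150703966922
(439, 293) [-85. -77.  81.] [106  99  89]
(439, 305) [-67. -60.  73.] [100  95  83]
(436, 318) [-51. -48.  48.] [74 66 60]
(397, 356) [ 84. -36.  68.] [139 131 117]
(390, 350) [ 82. -57.  58.] [143 137 123]
(405, 365) [ 85. -12.  69.] [106 100  89]
```

Request:
jog_arm([
  [[0.2,-1.2,-0.8],[0,0,0],0],
  [[0.3,-2.5,-1.8],[0,0,0],0],
  [[0.5,-3.7,-2.9],[0,0,0],0],
  [[0.6,-4.7,-4.2],[0,0,0],0],
  [[0.8,-5.7,-5.5],[0,0,0],0],
  [[0.9,-6.6,-6.9],[0,0,0],0],
  [[1,-7.3,-8.3],[0,0,0],0],
  [[1.1,-7.9,-9.9],[0,0,0],0],
])

```text
clock: 47.55
position: [0.5968, 0.097, 0.2127]
ee_rot: [-0.202, 3.131, -0.002]
force: [3.7, -5.7, 5.3]
width: 0.118
gripper_force: 40.0
```

Request:
jog_arm([
  [[0.1,-0.4,-1.5],[0,0,0],0],
  [[0.1,-0.7,-2.6],[0,0,0],0],
  [[0.1,-0.7,-3.3],[0,0,0],0],
  [[0.1,-0.7,-3.6],[0,0,0],0],
  [[0.1,-0.7,-3.6],[0,0,0],0],
])

```text
clock: 48.18
position: [0.5981, 0.0892, 0.1798]
ee_rot: [-0.201, 3.13, -0.002]
force: [-8.1, -11.0, 32.6]
width: 0.119
gripper_force: 40.0
```

On the stop (32 N up). I release, retreat and check.

Request:
jog_arm([
  [[0,0,0],[0,0,0],0.3],
  [[0,0,0],[0,0,0],0.32],
  [[0,0,0.2],[0,0,0],0.32],
  [[0,0,4],[0,0,0],0.32],
  [[0,0,9],[0,0,0],0.32],
  [[0,-4,14],[0,0,0],0.32],
  [[0,-8,16],[0,0,0],0.32],
  [[0,-8,16],[0,0,0],0.32],
])

```text
clock: 49.18
position: [0.5966, 0.0082, 0.3374]
ee_rot: [-0.196, 3.132, -0.002]
force: [-0.2, -0.4, -1.0]
width: 0.321
gripper_force: 0.0
```

```bash
python3 - <<'E'
from h import *
print(arm.observe()['position'],arm.observe()['force'])
d=cam('scene');P=cloud(d);O=np.array([.5734,.2472]);ex=np.array([.9907,.1357]);ey=np.array([-.1357,.9907])
Q=np.stack([(P[...,:2]-O)@ex,(P[...,:2]-O)@ey,P[...,2]],-1)*1000
q=Q[(abs(Q[...,0])<120)&(abs(Q[...,1])<100)&(Q[...,2]>100)&(Q[...,2]<200)]
print('floor',np.linalg.lstsq(np.c_[q[:,:2],np.ones(len(q))],q[:,2],rcond=None)[0])
cv2.imwrite('pics/fin.png',d['img'][100:400,160:560,::-1])
E
```

```text
[0.59656926 0.00821896 0.33741232] [-0.22643693 -0.40087442 -1.03672474]
floor [ 4.09516977e-04 -4.56641874e-04  1.45054764e+02]
```

View pics/fin.png

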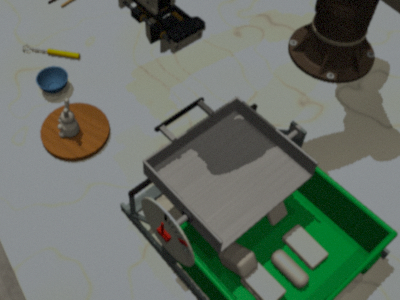

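The pan is level and empty. All five scraps are in the tub (shard at crop (278,213), partly under the lip), and the rabbit still stands at (67,125).

```bash
python3 -c "
from cell import arm
print(arm.sign_off())"
```

```text
the job is handed in; nothing more can be done
None
```

The job is handed in: all five scraps slid into the green tub at about 50° (after one extra rocking of the pan to free the shard), the pan is back level, and the rabbit, loop tool and bowl were not touched; no verdict was returned.

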